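Try the new roller catch on the low bench cabinet

TASK

I have just fitted a roller catch in the low, broad cabinet and want it tried. Push its door shut until the catch snaps and holds it, then pull it open again through the catch and leave it standing open by at least 35 degrees. Leave the door of the tall, narrow cabinet as it is.

Things in the scene. Friction and masses are not known exactly. Their poses are not given: they have to be found in the camera images.
- low_door (a joint): Door of the low, broad cabinet (fixed, 220 wide, 160 deep, 200 mm high, facing the robot). Rad: 0 shut, grows as it opens towards the robot, clockwise from above. Hinged at its left edge seen from the robot; 16 mm thick. Starts ajar, stays where left. A roller catch bites at 0.08 and pushes back; past 0.035 (about 5 N at the pull) it draws the door to 0 and holds it about as hard.
- low_hinge (a point): Point on that door's vertical hinge line, at the back face and left edge of the door, 178 mm above the bench, level with low_handle.
- low_handle (a point): Grip point on that door's pull, a dark wooden fin near the free edge: 20 mm thick across the door's width, 50 mm out from the face, 80 mm tall, top level with the cabinet's (200 mm). The point is mid-thickness, 28 mm out (44 mm from the door's back face), 22 mm below the top, 185 mm along the door from the hinge. Its y axis runs along the door to the hinge, x into the cabinet when shut.
- tall_handle (a point): Same point on an equal fin (top at 300 mm) on the door of the tall, narrow cabinet (fixed, 150 wide, 160 deep, 300 mm high), which stands beside the low one, to either side, and is hinged at its right edge. Its door stands ajar too and is to be left: at most 20 mm of movement here.

How it is judged:
By the outcome, as a careful person would: the job done as asked, in the order asked, and still so for the second after the job is handed in, with the robot touching nothing.
It also fails if it takes over 45 s, if anything falls off the work surface, if the arm or the gripper's body presses on something with over 40 N, if the wrist force passes 120 N, or if a joint passes its speed limit or range.

ROBOT

A 7-joint arm with a two-finger parallel gripper is mounted at the origin on the work surface. World frame = base frame: x ahead of the robot, y to its left, z up, the work surface at z = 0. Lengths are in m, angles in rad, forces in N, time in s.
With the tool pointing down it reaches from about 0.4 to 0.85 m from the base axis. Payload 6.9 kg.
Tool frame: the origin (TCP) lies at the very end of the fingers, on their centre line; the grasp point (between the pads) lies behind it (env.tcp_to_grasp is the z of the grasp point in the tool frame, in m); z points along the fingers, y is the direction in which the jaws open and shut (so a half turn about z gives the same grasp; the last joint's range is limited). The gripper opens to 85 mm and grips with 20 to 120 N. Pads are 22 mm wide; open, the fingers measure 114 mm over their backs; the gripper's body (76 mm by 85 mm) begins 54 mm behind the grasp point. The pads swing forward as they close: fully open they stand 13 mm farther back than shut.
Start: joints at [1.415, 0.507, -0.238, 1.5, 0.126, 1.149, -0.155], TCP at [0.161, -0.604, 0.204] pointing down, gripper open.
Joint ranges: [-3.08, 3.08], [-0.24, 2.05], [-1.43, 1.35], [0, 2.5], [-1.52, 4.66], [0.17, 1.96], [-2.89, 2.89]. Speed limits (rad/s): [2.39, 2.39, 3.14, 3.14, 3.14, 3.14, 3.14].

INTERFACE

Orientations are given as a rotation vector (axis times angle).
In Python, from workcell import env gives the robot as it stands.
- The arm moves only by the tool move_arm, never from a script. Its argument "series" is a list of rows, each an object with "xyz": the shift along the tool's x, y, z in m, a list of three; "delta_rot": the turn, a rotation vector about the tool's x, y, z in rad, a list of three; "grip": the opening in per cent of the stroke, from 0 (shut) to 100 (fully open). In form: [{"xyz": [tx, ty, tz], "delta_rot": [ax, ay, az], "grip": grip}, ...]. A call has 1 to 10 rows; each row shifts and turns the commanded pose from where the row before left it, along the tool's axes as they then stand; what a row does not reach is not made up. A row lasts 1/8 s, in which the tool goes at most 62.5 mm and 10.7 degrees, less where a joint would pass 70% of its speed; a pose out of reach is approached as far as the arm can. A call with a gripper value outside its range is refused whole. The fingers move at their own pace and stop on an object; "newtons" is the grip in N (left out, the last holds). Time passes only in rows, so rows that do not move let the fingers close. It gives the time, the measured TCP pose, the force and the opening at its end, in the units of the state.
- env.sense(): the state, without advancing time (a new reading comes with each control period).
- env.read_camera(name): name is "scene" or "top" or "wrist"; returns a dict with "image" (384x512x3 uint8, red, green, blue), "K" (3x3 intrinsics, pixels), "R" (3x3) and "t" (3): a world point X has camera coordinates R X + t. Camera axes: x right, y down, z forward; pixel columns grow to the right and rows downward; lengths in m; the calibration is good to about 2 mm. A picture is of the moment at which its call begins. There is no depth.
- env.hand_in(): hands the job in, once; it reports no verdict.
The state is a dict: "t": time; "joints": joint angles; "dq": joint speeds; "joint_torque": joint torques, N m; "tool_pos": TCP position; "tool_rot": TCP orientation; "wrist_force": force on the tool from outside, world axes, zero at the start; "moment": the same for the moment, N m; "opening": opening from 0.0 (shut) to 1.0 (fully open).
Only numpy, scipy, OpenCV 4.12 (cv2) and the standard library are available. Lean on these libraries where they do the work, as an engineer would, in place of code of your own. Each camera call takes 0.05 s, during which the arm holds its last target.

## Working session

There is one attempt and no reset: what is moved stays moved. The work goes in short steps, Python scripts to look and compute and a tool call to move; the robot and the scene stay as the last step left them, time stands still between calls to the robot, and variables do not carry over. Pictures are saved under pics/ and viewed, and the job is handed in when it is done.

Besides the shell and the picture viewer there is one more tool, called after ">>>" as name([rows], argument=value, ...), one row to a line, values as JSON. move_arm: Moves the arm, as the interface text tells. Its arguments: {"type":"object","properties":{"series":{"type":"array","items":{"type":"object","properties":{"xyz":{"type":"array","items":{"type":"number"}},"delta_rot":{"type":"array","items":{"type":"number"}},"grip":{"type":"number"}}}},"newtons":{"type":"number"}},"required":["series"]}

```bash
ls; mkdir -p pics; python3 - <<'E'
from workcell import env
import cv2,numpy as np
np.set_printoptions(precision=4,suppress=True)
for n in ["scene","top","wrist"]:
    c=env.read_camera(n); cv2.imwrite(f"pics/{n}0.png",c["image"][:,:,::-1]); print(n,c["K"].tolist(),c["R"].round(4).tolist(),c["t"])
print(env.sense(),env.tcp_to_grasp)
E
```

```text
pics
scene [[494.24587862230715, 0.0, 255.3343036775694], [0.0, 494.24587862230715, 183.40773124095918], [0.0, 0.0, 1.0]] [[-0.7233, 0.6904, 0.0147], [0.4837, 0.5216, -0.7029], [-0.4929, -0.5013, -0.7112]] [ 0.4537 -0.1986  1.7062]
top [[397.9676988375664, 0.0, 261.8675596136326], [0.0, 397.9676988375664, 190.35347641063055], [0.0, 0.0, 1.0]] [[0.012, -0.9995, -0.0301], [-0.9988, -0.0105, -0.0481], [0.0478, 0.0307, -0.9984]] [0.0121 0.6178 1.2624]
wrist [[276.68896605273517, 0.0, 253.80302406337083], [0.0, 276.68896605273517, 192.37878363104934], [0.0, 0.0, 1.0]] [[0.2601, -0.9656, -0.0015], [-0.9318, -0.2514, 0.2619], [-0.2532, -0.0667, -0.9651]] [-0.6243 -0.0357  0.3794]
{'t': 0.15, 'joints': array([ 1.4155,  0.5082, -0.2376,  1.5009,  0.1257,  1.1489, -0.1548]), 'dq': array([-0.0007, -0.0021,  0.0012, -0.0018,  0.0004,  0.0013, -0.0009]), 'joint_torque': array([ -0.0026, -62.1014,  -2.1894, -24.984 ,   0.0126,   0.0091,
         0.    ]), 'tool_pos': array([ 0.161 , -0.6035,  0.2035]), 'tool_rot': array([-3.1136, -0.4084,  0.0003]), 'wrist_force': array([ 1.0433,  0.6783, -0.3619]), 'moment': array([ 0.0017,  0.0075, -0.0033]), 'opening': 0.999344628285346} -0.0187
```

View pics/scene0.png

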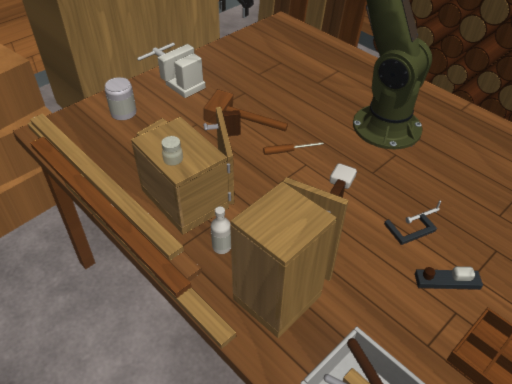

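View pics/top0.png

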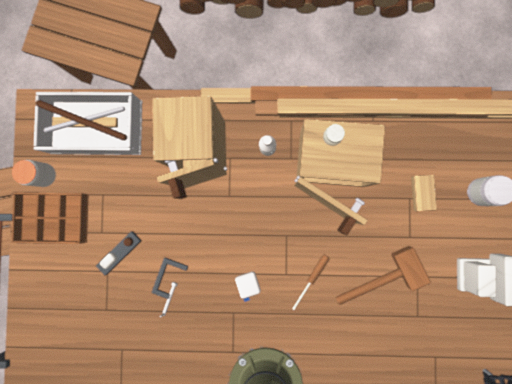

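```bash
python3 - <<'E'
import cv2
a=cv2.imread("pics/top0.png")[105:255,140:400]; cv2.imwrite("pics/topz.png",cv2.resize(a,None,fx=3,fy=3,interpolation=cv2.INTER_CUBIC))
a=cv2.imread("pics/scene0.png")[80:260,120:360]; cv2.imwrite("pics/scz.png",cv2.resize(a,None,fx=3,fy=3,interpolation=cv2.INTER_CUBIC))
E
```

```text
(no output)
```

View pics/topz.png

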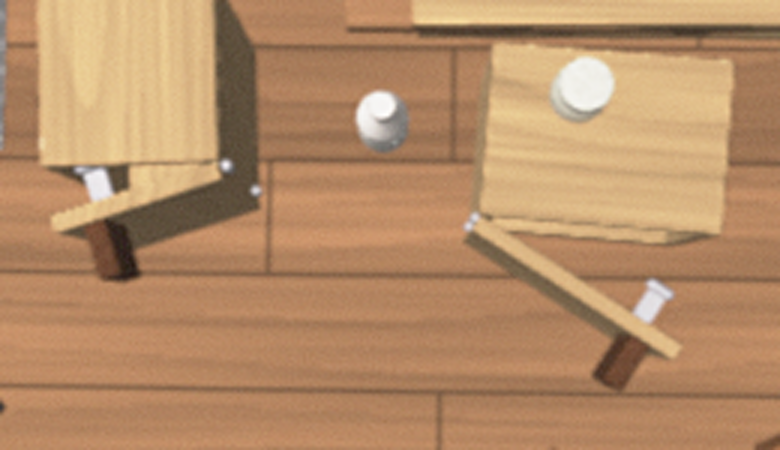

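View pics/scz.png

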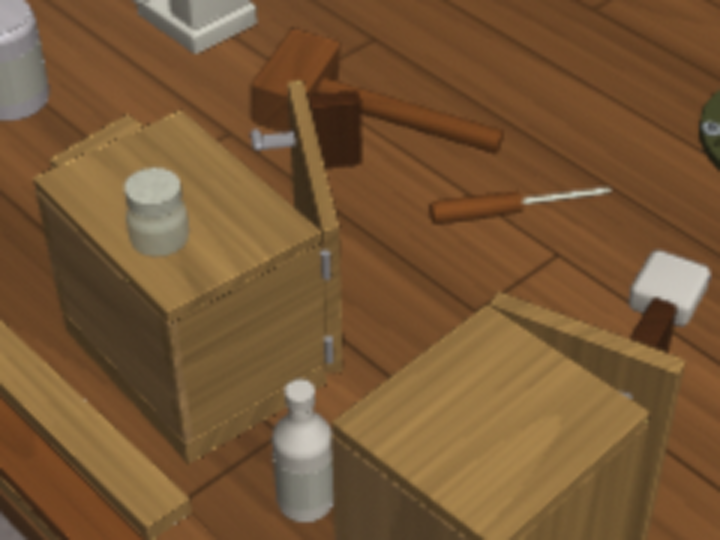

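View pics/wrist0.png

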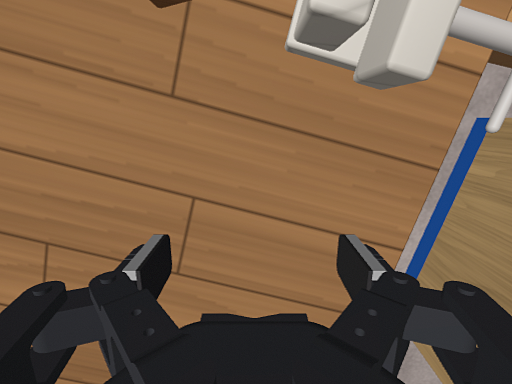

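```bash
cat > h.py <<'E'
import numpy as np,cv2
from workcell import env
np.set_printoptions(precision=4,suppress=True)
def ray(c,uv,z):
    K,R,t=map(np.array,(c["K"],c["R"],c["t"]))
    d=R.T@np.linalg.solve(K,[uv[0],uv[1],1.]); C=-R.T@t
    return C+d*(z-C[2])/d[2]
def proj(c,X):
    p=np.array(c["K"])@(np.array(c["R"])@X+c["t"]); return p[:2]/p[2]
E
python3 - <<'E'
from h import *
c=env.read_camera("top")
im=c["image"]; print(-np.array(c["R"]).T@c["t"])
z=lambda p:(p[0]/3-1/3+140,p[1]/3-1/3+105)
P={}
for n,p in dict(BL=(492,45),BR=(733,60),FR=(720,235),FL=(480,216),hinge=(478,217),dfree_back=(683,347),dfree_front=(670,357),fin_r=(648,345),fin_l=(615,335),fin_fl=(595,378),fin_fr=(622,390)).items():
    P[n]=ray(c,z(p),.2); print(n,P[n])
print(np.linalg.norm(P["BL"]-P["BR"]),np.linalg.norm(P["FL"]-P["FR"]),np.linalg.norm(P["dfree_back"]-P["hinge"]))
# dark mask
hsv=cv2.cvtColor(im,cv2.COLOR_RGB2HSV)
m=((hsv[...,2]<105)).astype(np.uint8); m[:185]=0;m[245:]=0;m[:,:330]=0;m[:,375:]=0
n,l,s,ce=cv2.connectedComponentsWithStats(m)
for i in range(1,n):
    if s[i,4]>20:
        print(s[i],ce[i]); ct=np.argwhere(l==i)[:,::-1].astype(np.float32); r=cv2.minAreaRect(ct); print(r,cv2.boxPoints(r))
E
```

```text
[ 0.5566 -0.0201  1.2904]
BL [ 0.8052 -0.0996  0.2   ]
BR [ 0.7925 -0.3193  0.2   ]
FR [ 0.6322 -0.3072  0.2   ]
FL [ 0.6474 -0.0898  0.2   ]
hinge [ 0.6465 -0.088   0.2   ]
dfree_back [ 0.5303 -0.2738  0.2   ]
dfree_front [ 0.5212 -0.2621  0.2   ]
fin_r [ 0.5318 -0.2424  0.2   ]
fin_l [ 0.5404 -0.2127  0.2   ]
fin_fl [ 0.5013 -0.1947  0.2   ]
fin_fr [ 0.4909 -0.219   0.2   ]
0.22004477523674124 0.2179293531330635 0.21911894183216463
[338 216  12  18  80] [343.5125 223.9875]
((343.4000244140625, 223.80003356933594), (6.957010269165039, 18.34120750427246), 18.434946060180664) [[337.2 231.4]
 [343.  214. ]
 [349.6 216.2]
 [343.8 233.6]]
```

>>> move_arm([
  {"xyz":[0,0,-0.05],"delta_rot":[0,0,0],"grip":100},
  {"xyz":[0,0,-0.05],"delta_rot":[0,0,0],"grip":100},
  {"xyz":[0.044,-0.028,0],"delta_rot":[0,0,0],"grip":100},
  {"xyz":[0.044,-0.028,0],"delta_rot":[0,0,0],"grip":100},
  {"xyz":[0.044,-0.028,0],"delta_rot":[0,0,0],"grip":100},
  {"xyz":[0.044,-0.028,0],"delta_rot":[0,0,0],"grip":100},
  {"xyz":[0.044,-0.028,0],"delta_rot":[0,0,0],"grip":100},
  {"xyz":[0.044,-0.028,0],"delta_rot":[0,0,0],"grip":100},
  {"xyz":[0.044,-0.028,0],"delta_rot":[0,0,0],"grip":100},
  {"xyz":[0.044,-0.028,0],"delta_rot":[0,0,0],"grip":100},
], newtons=40)

```text
t: 1.45
tool_pos: [0.4443, -0.2953, 0.3042]
tool_rot: [3.115, 0.408, -0.0]
wrist_force: [0.4, -0.9, -0.0]
opening: 1.001
```

>>> move_arm([
  {"xyz":[0.02,-0.013,0],"delta_rot":[0,0,0],"grip":100},
  {"xyz":[0,0,0],"delta_rot":[0,0,0.164],"grip":100},
  {"xyz":[0,0,0],"delta_rot":[0,0,0.164],"grip":100},
  {"xyz":[0,0,0],"delta_rot":[0,0,0.164],"grip":100},
  {"xyz":[0,0,0],"delta_rot":[0,0,0.164],"grip":100},
  {"xyz":[0,0,0],"delta_rot":[0,0,0.164],"grip":100},
  {"xyz":[0,0,0],"delta_rot":[0,0,0],"grip":100},
])

```text
t: 2.33
tool_pos: [0.4594, -0.2788, 0.3041]
tool_rot: [3.02, -0.865, -0.0]
wrist_force: [-0.4, 0.4, 0.3]
opening: 1.0
```

```bash
cat >> h.py <<'E'
from scipy.spatial.transform import Rotation as Ro
H=np.array([.6465,-.088]); A0=np.deg2rad(3.66)
def handle(th):
    a=A0+th; d=np.array([-np.sin(a),-np.cos(a)]); n=np.array([-np.cos(a),np.sin(a)])
    return H+.185*d+.044*n,d,n
E
python3 - <<'E'
from h import *
s=env.sense();R=Ro.from_rotvec(s["tool_rot"]).as_matrix()
print(s["t"],s["tool_pos"],s["joints"]);print(R)
p,d,n=handle(.495)
print(p,d); print("delta tool",R.T@(np.r_[p,.1593]-s["tool_pos"]))
c=env.read_camera("wrist"); im=c["image"][:,:,::-1].copy()
for X in [np.r_[p,.178],np.r_[p,.2],np.r_[H,.2]]:
    print(proj(c,X))
cv2.imwrite("pics/w1.png",im)
E
```

```text
2.325 [ 0.4594 -0.2788  0.3041] [ 0.664   0.3031 -0.2312  1.5513  0.0713  1.2957 -1.7052]
[[ 0.8483 -0.5295 -0.0003]
 [-0.5295 -0.8483  0.    ]
 [-0.0003  0.0002 -1.    ]]
[ 0.5111 -0.2215] [-0.5302 -0.8479]
delta tool [ 0.0136 -0.076   0.1448]
[183.9062 167.4229]
[178.6082 171.2327]
[-15.9079 125.8266]
```

View pics/w1.png

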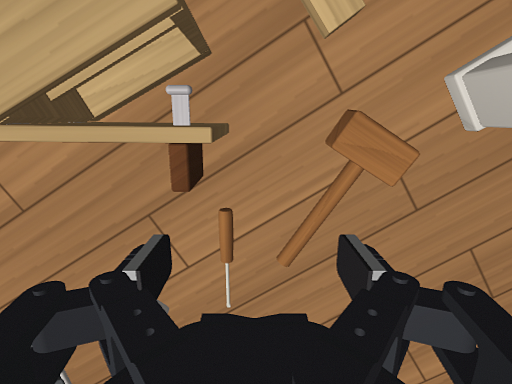

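>>> move_arm([
  {"xyz":[0.007,-0.038,0],"delta_rot":[0,0,0],"grip":100},
  {"xyz":[0.007,-0.038,0],"delta_rot":[0,0,0],"grip":100},
  {"xyz":[0,0,0],"delta_rot":[0,0,0],"grip":100},
  {"xyz":[0,0,0.05],"delta_rot":[0,0,0],"grip":100},
  {"xyz":[0,0,0.03],"delta_rot":[0,0,0],"grip":100},
  {"xyz":[0,0,0],"delta_rot":[0,0,0],"grip":100},
])

```text
t: 3.12
tool_pos: [0.5097, -0.2224, 0.2223]
tool_rot: [-3.02, 0.865, 0.007]
wrist_force: [0.2, 0.2, 0.7]
opening: 1.001
```

```bash
python3 - <<'E'
from h import *
s=env.sense();R=Ro.from_rotvec(s["tool_rot"]).as_matrix()
p,d,n=handle(.495)
print(s["tool_pos"],"delta tool",R.T@(np.r_[p,.1593]-s["tool_pos"]))
c=env.read_camera("wrist"); cv2.imwrite("pics/w2.png",c["image"][:,:,::-1])
for X in [np.r_[p,.178],np.r_[p,.2]]:
    print(proj(c,X))
E
```

```text
[ 0.5097 -0.2224  0.2223] delta tool [ 0.001  -0.0016  0.063 ]
[251.9703 200.527 ]
[251.8337 209.3203]
```

View pics/w2.png

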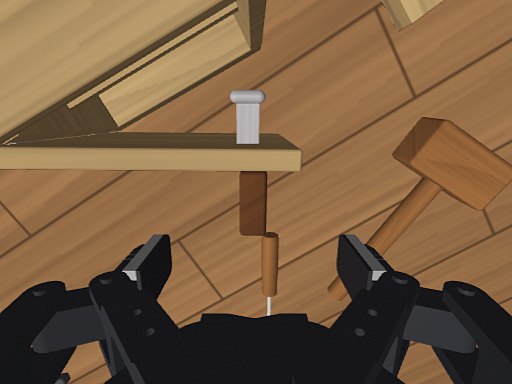

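>>> move_arm([
  {"xyz":[0,-0.001,0.033],"delta_rot":[0,0,0],"grip":100},
  {"xyz":[0,0,0.03],"delta_rot":[0,0,0],"grip":100},
  {"xyz":[0,0,0],"delta_rot":[0,0,0],"grip":60},
  {"xyz":[0,0,0],"delta_rot":[0,0,0],"grip":30},
  {"xyz":[0,0,0],"delta_rot":[0,0,0],"grip":10},
  {"xyz":[0,0,0],"delta_rot":[0,0,0],"grip":10},
  {"xyz":[0,0,0],"delta_rot":[0,0,0],"grip":10},
], newtons=40)

```text
t: 4.05
tool_pos: [0.5121, -0.2231, 0.1628]
tool_rot: [3.017, -0.869, 0.003]
wrist_force: [-1.9, -4.2, 5.7]
opening: 0.218
```

```bash
python3 - <<'E'
from h import *
s=env.sense()
print({k:s[k] for k in("tool_pos","tool_rot","wrist_force","moment","opening","joints")})
# arc steps: tool frame deltas for -d theta per row, R at angle th: x=-n, y=d, z=down
r=lambda th:handle(th)[0]
for dth in (-.05,-.08,-.04,.05,.1):
    p,d,n=handle(.3); q=r(.3+dth)-p
    print(dth,"tool x",q@-n,"y",q@d)
E
```

```text
{'tool_pos': array([ 0.5121, -0.2231,  0.1628]), 'tool_rot': array([ 3.0166, -0.8687,  0.0032]), 'wrist_force': array([-1.9312, -4.1852,  5.6928]), 'moment': array([-0.8161,  0.6311, -0.0964]), 'opening': 0.2183332618771307, 'joints': array([ 0.5309,  0.4423, -0.2455,  1.7424,  0.1293,  0.9704, -1.8965])}
-0.05 tool x 0.009301134857696965 y 0.0019678816209786104
-0.08 tool x 0.014924943306981655 y 0.0029245622006282323
-0.04 tool x 0.007433222131444183 y 0.0016115504364928369
0.05 tool x -0.009191157772453941 y -0.0024302852748410947
0.1 tool x -0.01824936535189635 y -0.005316899756025644
```

>>> move_arm([
  {"xyz":[0.0093,0.002,0],"delta_rot":[0,0,-0.05],"grip":10},
  {"xyz":[0.0093,0.002,0],"delta_rot":[0,0,-0.05],"grip":10},
  {"xyz":[0.0093,0.002,0],"delta_rot":[0,0,-0.05],"grip":10},
  {"xyz":[0.0093,0.002,0],"delta_rot":[0,0,-0.05],"grip":10},
  {"xyz":[0.0093,0.002,0],"delta_rot":[0,0,-0.05],"grip":10},
  {"xyz":[0,0,0],"delta_rot":[0,0,0],"grip":10},
])

```text
t: 4.8
tool_pos: [0.55, -0.253, 0.1628]
tool_rot: [3.101, -0.485, 0.004]
wrist_force: [-2.3, -3.2, 6.3]
opening: 0.217
```

```bash
cat >> h.py <<'E'
def rep():
    s=env.sense();R=Ro.from_rotvec(s["tool_rot"]).as_matrix()
    print({k:s[k] for k in("t","tool_pos","wrist_force","moment","opening","joints")})
    ya=np.arctan2(-R[0,1],-R[1,1])-A0
    q=s["tool_pos"][:2]-H; print("yaw th",ya,"pos th",np.arctan2(-q[0],-q[1])-A0-np.arctan2(.044,.185),"r",np.linalg.norm(q),np.hypot(.185,.044))
    print("force tool",R.T@s["wrist_force"])
E
python3 -c "
from h import *
rep()"
```

```text
{'t': 4.8, 'tool_pos': array([ 0.55  , -0.253 ,  0.1628]), 'wrist_force': array([-2.2681, -3.2192,  6.3227]), 'moment': array([-0.7363,  0.5087,  0.0656]), 'opening': 0.21672482535162121, 'joints': array([ 0.581 ,  0.5148, -0.3048,  1.6186,  0.1756,  1.0321, -1.6574])}
yaw th 0.2461004741730326 pos th 0.23171001425104393 r 0.19115748473222136 0.19016045856065872
force tool [-1.1596  3.7722 -6.3175]
```

>>> move_arm([
  {"xyz":[0.0093,0.002,0],"delta_rot":[0,0,-0.05],"grip":10},
  {"xyz":[0.0093,0.002,0],"delta_rot":[0,0,-0.05],"grip":10},
  {"xyz":[0.0093,0.002,0],"delta_rot":[0,0,-0.05],"grip":10},
  {"xyz":[0.0037,0.0009,0],"delta_rot":[0,0,-0.02],"grip":10},
  {"xyz":[0.0037,0.0009,0],"delta_rot":[0,0,-0.02],"grip":10},
  {"xyz":[0,0,0],"delta_rot":[0,0,0],"grip":10},
])

```text
t: 5.55
tool_pos: [0.5809, -0.2681, 0.1627]
tool_rot: [3.134, -0.19, -0.001]
wrist_force: [-5.6, -1.3, 7.2]
opening: 0.22
```

```bash
python3 -c "
from h import *
rep()"
```

```text
{'t': 5.55, 'tool_pos': array([ 0.5809, -0.2681,  0.1627]), 'wrist_force': array([-5.5707, -1.3412,  7.2267]), 'moment': array([-0.3901,  1.0508, -0.2315]), 'opening': 0.2200646983350342, 'joints': array([ 0.5999,  0.5724, -0.3498,  1.5184,  0.2136,  1.0883, -1.4897])}
yaw th 0.057116696648964724 pos th 0.051962447099328846 r 0.19167528639162132 0.19016045856065872
force tool [-5.3707  2.0194 -7.2204]
```

>>> move_arm([
  {"xyz":[0.0037,0.0009,0],"delta_rot":[0,0,-0.02],"grip":10},
  {"xyz":[0.0037,0.0009,0],"delta_rot":[0,0,-0.02],"grip":10},
  {"xyz":[0.002,0.0005,0],"delta_rot":[0,0,-0.01],"grip":10},
  {"xyz":[0,0,0],"delta_rot":[0,0,0],"grip":10},
])

```text
t: 6.05
tool_pos: [0.5915, -0.2716, 0.1628]
tool_rot: [3.137, -0.11, 0.003]
wrist_force: [-1.8, -3.6, 7.4]
opening: 0.218
```

```bash
python3 -c "
from h import *
rep()"
```

```text
{'t': 6.05, 'tool_pos': array([ 0.5915, -0.2716,  0.1628]), 'wrist_force': array([-1.8318, -3.5589,  7.381 ]), 'moment': array([-0.9654,  0.4608,  0.1049]), 'opening': 0.2178891903238803, 'joints': array([ 0.602 ,  0.5889, -0.3619,  1.4889,  0.2248,  1.1017, -1.446 ])}
yaw th 0.005927024113501711 pos th -0.006332810288661617 r 0.19166079698182992 0.19016045856065872
force tool [-1.5623  3.6986 -7.3743]
```

Seems shut or nearly so; press a touch further until contact force shows, then release and look.

>>> move_arm([
  {"xyz":[0.002,0,0],"delta_rot":[0,0,-0.005],"grip":10},
  {"xyz":[0.002,0,0],"delta_rot":[0,0,0],"grip":10},
  {"xyz":[0,0,0],"delta_rot":[0,0,0],"grip":10},
])

```text
t: 6.42
tool_pos: [0.5914, -0.2717, 0.1627]
tool_rot: [3.138, -0.104, -0.008]
wrist_force: [-14.7, -1.7, 15.3]
opening: 0.217
```

```bash
python3 -c "
from h import *
rep()"
```

```text
{'t': 6.425, 'tool_pos': array([ 0.5914, -0.2717,  0.1627]), 'wrist_force': array([-14.7065,  -1.6733,  15.3468]), 'moment': array([-0.3798,  3.0332, -0.0804]), 'opening': 0.21654153177102425, 'joints': array([ 0.5996,  0.5931, -0.3615,  1.4809,  0.2263,  1.1132, -1.4434])}
yaw th 0.002178471503338275 pos th -0.006155733464027369 r 0.19174944968263669 0.19016045856065872
force tool [-14.6453   2.6793 -15.2625]
```

>>> move_arm([
  {"xyz":[-0.002,0,0],"delta_rot":[0,0,0],"grip":10},
  {"xyz":[0,0,0],"delta_rot":[0,0,0],"grip":60},
  {"xyz":[0,0,0],"delta_rot":[0,0,0],"grip":60},
  {"xyz":[0,0,0],"delta_rot":[0,0,0],"grip":60},
  {"xyz":[0,0,-0.05],"delta_rot":[0,0,0],"grip":60},
  {"xyz":[0,0,-0.05],"delta_rot":[0,0,0],"grip":60},
  {"xyz":[0,0,0],"delta_rot":[0,0,0],"grip":60},
  {"xyz":[0,0,0],"delta_rot":[0,0,0],"grip":60},
])

```text
t: 7.42
tool_pos: [0.5928, -0.2695, 0.2606]
tool_rot: [-3.14, 0.1, 0.001]
wrist_force: [0.4, 0.0, -0.4]
opening: 0.596
```

```bash
python3 - <<'E'
from h import *
rep()
c=env.read_camera("wrist"); cv2.imwrite("pics/w3.png",c["image"][:,:,::-1])
p,d,n=handle(0); print(proj(c,np.r_[p,.2]))
c=env.read_camera("scene"); cv2.imwrite("pics/s3.png",c["image"][:,:,::-1])
E
```

```text
{'t': 7.425, 'tool_pos': array([ 0.5928, -0.2695,  0.2606]), 'wrist_force': array([ 0.4244,  0.0471, -0.3576]), 'moment': array([-0.0112,  0.0109, -0.0325]), 'opening': 0.5958887567469003, 'joints': array([ 0.6019,  0.5276, -0.3775,  1.3245,  0.1924,  1.3257, -1.4102])}
yaw th -3.6913334075794335e-05 pos th -0.009638678997276773 r 0.18932338118677666 0.19016045856065872
force tool [ 0.4207 -0.0739  0.3574]
[254.2633 198.3655]
```

View pics/w3.png

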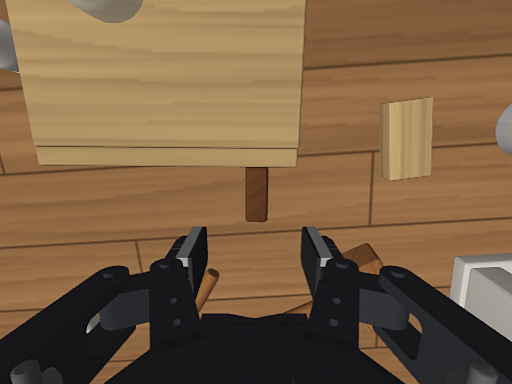

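View pics/s3.png

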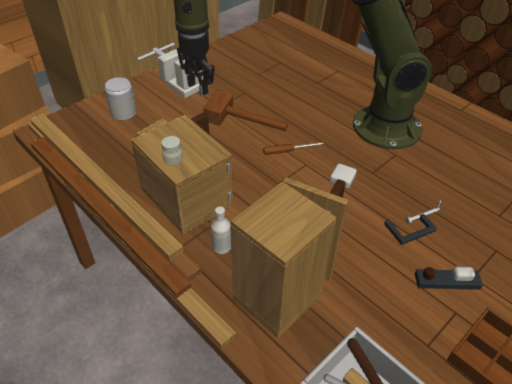

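>>> move_arm([
  {"xyz":[-0.002,0.001,0.05],"delta_rot":[0,0,0],"grip":60},
  {"xyz":[0,0,0.048],"delta_rot":[0,0,0],"grip":60},
  {"xyz":[0,0,0],"delta_rot":[0,0,0],"grip":30},
  {"xyz":[0,0,0],"delta_rot":[0,0,0],"grip":10},
  {"xyz":[0,0,0],"delta_rot":[0,0,0],"grip":10},
  {"xyz":[0,0,0],"delta_rot":[0,0,0],"grip":10},
  {"xyz":[-0.0037,-0.0009,0],"delta_rot":[0,0,0.02],"grip":10},
  {"xyz":[-0.0037,-0.0009,0],"delta_rot":[0,0,0.02],"grip":10},
  {"xyz":[-0.0037,-0.0009,0],"delta_rot":[0,0,0.02],"grip":10},
  {"xyz":[0,0,0],"delta_rot":[0,0,0],"grip":10},
], newtons=60)

```text
t: 8.78
tool_pos: [0.5785, -0.2671, 0.1636]
tool_rot: [3.135, -0.197, -0.003]
wrist_force: [-5.9, -1.6, -3.0]
opening: 0.21
```

```bash
python3 -c "
from h import *
rep()"
```

```text
{'t': 8.775, 'tool_pos': array([ 0.5785, -0.2671,  0.1636]), 'wrist_force': array([-5.8714, -1.6407, -3.048 ]), 'moment': array([-0.2071,  1.1244, -0.4723]), 'opening': 0.20961107317476452, 'joints': array([ 0.6013,  0.569 , -0.3499,  1.5221,  0.2106,  1.0897, -1.4922])}
yaw th 0.06162795855230181 pos th 0.06526279664586859 r 0.19158347761068342 0.19016045856065872
force tool [-5.6135  2.3618  3.0604]
```

>>> move_arm([
  {"xyz":[-0.0128,-0.0035,0],"delta_rot":[0,0,0.07],"grip":10},
  {"xyz":[-0.0128,-0.0035,0],"delta_rot":[0,0,0.07],"grip":10},
  {"xyz":[-0.0128,-0.0035,0],"delta_rot":[0,0,0.07],"grip":10},
  {"xyz":[-0.0128,-0.0035,0],"delta_rot":[0,0,0.07],"grip":10},
  {"xyz":[-0.0128,-0.0035,0],"delta_rot":[0,0,0.07],"grip":10},
  {"xyz":[0,0,0],"delta_rot":[0,0,0],"grip":10},
])

```text
t: 9.52
tool_pos: [0.5229, -0.2333, 0.1637]
tool_rot: [3.054, -0.737, 0.001]
wrist_force: [-0.8, -3.1, -7.6]
opening: 0.206
```

```bash
python3 -c "
from h import *
rep()"
```

```text
{'t': 9.525, 'tool_pos': array([ 0.5229, -0.2333,  0.1637]), 'wrist_force': array([-0.8086, -3.116 , -7.5898]), 'moment': array([-0.4185,  0.1913, -0.2033]), 'opening': 0.20592489990637788, 'joints': array([ 0.5538,  0.4642, -0.2682,  1.703 ,  0.1424,  0.993 , -1.8095])}
yaw th 0.4095145874482536 pos th 0.40771092859689223 r 0.19078023534418334 0.19016045856065872
force tool [0.6968 3.1408 7.5907]
```

>>> move_arm([
  {"xyz":[-0.0128,-0.0035,0],"delta_rot":[0,0,0.07],"grip":10},
  {"xyz":[-0.0128,-0.0035,0],"delta_rot":[0,0,0.07],"grip":10},
  {"xyz":[-0.0128,-0.0035,0],"delta_rot":[0,0,0.07],"grip":10},
  {"xyz":[-0.0128,-0.0035,0],"delta_rot":[0,0,0.07],"grip":10},
  {"xyz":[-0.0128,-0.0035,0],"delta_rot":[0,0,0.07],"grip":10},
  {"xyz":[-0.0128,-0.0035,0],"delta_rot":[0,0,0.07],"grip":10},
  {"xyz":[0,0,0],"delta_rot":[0,0,0],"grip":10},
  {"xyz":[0,0,0],"delta_rot":[0,0,0],"grip":10},
])

```text
t: 10.52
tool_pos: [0.4759, -0.1712, 0.1636]
tool_rot: [-2.834, 1.354, -0.002]
wrist_force: [-0.8, -0.7, -2.6]
opening: 0.212
```

```bash
python3 -c "
from h import *
rep()"
```

```text
{'t': 10.525, 'tool_pos': array([ 0.4759, -0.1712,  0.1636]), 'wrist_force': array([-0.7957, -0.674 , -2.6011]), 'moment': array([-0.0302,  0.1662, -0.0779]), 'opening': 0.21223149930613405, 'joints': array([ 0.4239,  0.3624, -0.1755,  1.8719,  0.0781,  0.9126, -2.2506])}
yaw th 0.8277001709859789 pos th 0.8197452031067025 r 0.18981664013148333 0.19016045856065872
force tool [0.0222 1.0448 2.6002]
```

Open about 47°. Release, rise and back off.

>>> move_arm([
  {"xyz":[0,0,0],"delta_rot":[0,0,0],"grip":70},
  {"xyz":[0,0,0],"delta_rot":[0,0,0],"grip":70},
  {"xyz":[0,0,0],"delta_rot":[0,0,0],"grip":70},
  {"xyz":[0,0,-0.04],"delta_rot":[0,0,0],"grip":70},
  {"xyz":[0,0,-0.05],"delta_rot":[0,0,0],"grip":70},
  {"xyz":[0,0,-0.04],"delta_rot":[0,0,0],"grip":70},
  {"xyz":[-0.01,0.05,0],"delta_rot":[0,0,0],"grip":70},
  {"xyz":[-0.01,0.05,0],"delta_rot":[0,0,0],"grip":70},
  {"xyz":[0,0.05,0],"delta_rot":[0,0,0],"grip":70},
  {"xyz":[0,0,0],"delta_rot":[0,0,0],"grip":70},
])

```text
t: 11.78
tool_pos: [0.3426, -0.2517, 0.2938]
tool_rot: [2.827, -1.366, 0.001]
wrist_force: [-0.2, 0.6, 0.3]
opening: 0.702
```

```bash
python3 - <<'E'
from h import *
rep()
c=env.read_camera("top"); cv2.imwrite("pics/t4.png",c["image"][:,:,::-1])
for th in(.82,): print([proj(c,np.r_[H+s*handle(th)[1],.2]) for s in (0,.22)])
c=env.read_camera("scene"); cv2.imwrite("pics/s4.png",c["image"][:,:,::-1])
E
```

```text
{'t': 11.775, 'tool_pos': array([ 0.3426, -0.2517,  0.2938]), 'wrist_force': array([-0.2065,  0.5644,  0.3263]), 'moment': array([ 0.0046, -0.0272, -0.0542]), 'opening': 0.701773270448143, 'joints': array([ 0.6557,  0.1182, -0.0928,  1.8215,  0.0132,  1.2015, -1.9124])}
yaw th 0.8364896911761195 pos th 0.7792847373612359 r 0.3451380771130879 0.19016045856065872
force tool [-0.5701 -0.1885 -0.3272]
[array([299.0047, 176.9905]), array([350.1357, 240.0716])]
```

View pics/t4.png

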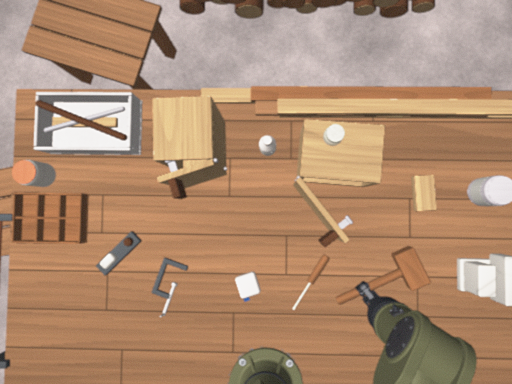

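View pics/s4.png

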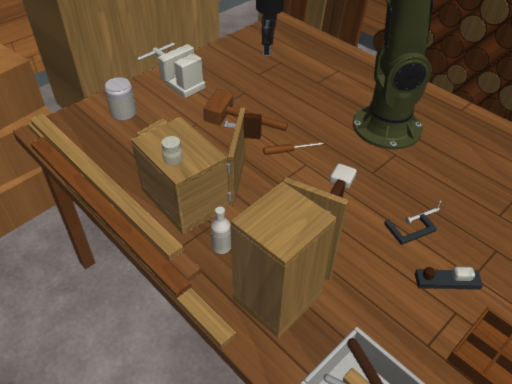

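```bash
python3 -c "
from workcell import env
print(env.hand_in())"
```

```text
the job is handed in; nothing more can be done
None
```

The catch works. I pushed the low cabinet's door shut by its pull, pulled it back out through the catch, and left it standing open at about 47° (you asked for at least 35°).

- **Catch on closing:** it pushed back with about 5 N at 0.05 rad, then went slack once past the bite. The door met its stop at about 15 N. With the gripper off the pull, the wrist and scene pictures showed the door flush and staying shut.
- **Opening:** I gripped the pull again and drew the door out to about 0.82 rad. The highest wrist reading between moves was about 21 N, when the door met its stop.
- **Final check:** I let go and backed the arm off, leaving the wrist force near zero. In the top picture the door's free end was at pixel (349, 239), against (350, 240) expected for 0.82 rad. The tall cabinet's door and the jar on top of the low cabinet look unmoved.

The last move ended at 11.8 s, well within the 45 s. No check failed. The only disagreements were up to about 0.015 rad between the door angle from the gripper's turn and from its position, within the measuring error.

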